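# Unstack the culture dishes into the heating block and cover them

### The job

The stacked culture dishes have to be kept warm and dark. Take the stack apart from the top, keeping the dishes level, and set each dish flat in the round well of its own size in the heating block: the small one first, then the middle one, then the large one. Last, lift the amber cover they stood on by its handle and set it lengthwise over the block, flat on the deck and over all three dishes.

Things in the scene. Friction and masses are not known exactly. Their poses are not given: they have to be found in the camera images.
- dish_small_centre (a point): small clear round petri dish with a red-tinted lid with a red rim ring (one closed piece), 39 mm across at the lid (its upper 8 mm; 36 mm below), 14 mm high, about 35 g, on top of the stack; the point is its centre, half-way up (7 mm above its underside), z up
- dish_middle_centre (a point): middle clear round petri dish with a green-tinted lid with a green rim ring (one closed piece), 53 mm across at the lid (its upper 6 mm; 50 mm below), 12 mm high, about 35 g, in the middle of the stack; the point is its centre, half-way up (6 mm above its underside), z up
- dish_large_centre (a point): large clear round petri dish with a blue-tinted lid with a blue rim ring (one closed piece), 64 mm across at the lid (its upper 9 mm; 60 mm below), 18 mm high, about 35 g, the lowest of the stack, standing on one end of the amber cover's top; the point is its centre, half-way up (9 mm above its underside), z up
- hood_handle (a point): amber cover: a shallow upside-down tray, 256 mm long (own y) x 100 wide (own x) x 28 high, 25 mm deep inside, 0.22 kg, skirt down. The point is the centre of the black bar handle on the middle of its top, 57 mm above the skirt's lower edge, 29 mm above the cover's top; the bar is 46 mm long (y), 13 wide (x), 14 high, on two 10 mm posts, free below. Fits either way round
- well_small (a point): aluminium insert 80 x 80 mm with the smallest round well, 45 mm across, 4 mm deep with a 2 mm bevelled edge, for the small dish; the point is the centre of the well's dark floor, 4 mm below the deck, z up, axes as those of the block. Which of the three places in the block each insert has changes
- well_middle (a point): aluminium insert 80 x 80 mm with the middle-sized round well, 59 mm across, 4 mm deep with a 2 mm bevelled edge, for the middle dish; the point is the centre of the well's dark floor
- well_large (a point): aluminium insert 80 x 80 mm with the largest round well, 70 mm across, 4 mm deep with a 2 mm bevelled edge, for the large dish; the point is the centre of the well's dark floor
- deck (a point): white heating block, fixed, 284 mm long (its own y) x 124 mm wide (its own x) x 34 mm high, with the three inserts in a row along y, 82 mm apart, flush with its flat top, the deck; the point is the centre of the deck, 34 mm above the table
There are look-alikes about, which are no part of the job. Of the things that look like the part that bears dish_middle_centre, the smaller one is meant. Leave any turquoise look-alike of the part that bears dish_small_centre alone.

How it is judged:
By the outcome, as a careful person would: the job done as asked, in the order asked, and still so for the second after the job is handed in, with the robot touching nothing.
It also fails if it takes over 86 s, if anything falls off the work surface, if the arm or the gripper's body presses on something with over 40 N, if the wrist force passes 120 N, or if a joint passes its speed limit or range.

### The arm

A 7-joint arm with a two-finger parallel gripper is mounted at the origin on a cart in front of the work surface, level with it; the furniture and walls round the work are solid. World frame = base frame: x ahead of the robot, y to its left, z up, the work surface at z = 0. Lengths are in mm, angles in rad, forces in N, time in s.
With the tool pointing down it reaches from about 400 to 875 mm from the base axis. Payload 19.3 kg.
Tool frame: the origin (TCP) lies at the very end of the fingers, on their centre line; the grasp point (between the pads) lies 19 mm behind it (grip_point_offset is the z of the grasp point in the tool frame, in mm); z points along the fingers, y is the line along which they close (so a half turn about z gives the same grasp; the last joint's range is limited). The gripper opens to 85 mm and grips with 20 to 120 N. Pads are 22 mm wide; open, the fingers measure 114 mm over their backs; the gripper's body (76 mm by 85 mm) begins 54 mm behind the grasp point. The pads swing forward as they close: fully open they stand 13 mm farther back than shut.
Start: joints at [-0.807, 0.521, -0.036, 1.599, 0.021, 1.021, -0.113], TCP at [462.815, 420.02, 231.291] pointing down, gripper open.
Joint ranges: [-2.91, 2.91], [-0.3, 2.13], [-1.5, 1.42], [0.17, 2.43], [-1.26, 4.41], [0.16, 1.93], [-2.52, 2.52]. Speed limits (rad/s): [1.89, 1.89, 2.39, 2.39, 3.01, 3.01, 3.01].

### API

Orientations are given as a 3x3 rotation matrix whose columns are the frame's x, y, z axes.
In Python, from workcell import movep, movel, goto_joints, open_gripper, clamp, wait, inverse_kinematics, read_state, camera, PlanningError, finish_job, grip_point_offset gives the robot as it stands. Calls block until the motion is done:
- movep(position, orientation): joint-space move of the TCP to a pose.
- movel(position, frame=None, max_speed=150, guard=None): straight line of the TCP; frame=None keeps the orientation; max_speed is the mean speed in mm/s. With guard (N) it stops when the force on the tool has changed by that much, and returns True; else False.
- goto_joints(angles): joint-space move.
- open_gripper() and clamp(): open the fingers fully, or close them until they stop; the grip force is fixed at half the most.
- wait(seconds).
- inverse_kinematics(position, orientation): joint angles nearest the present ones, or None.
- read_state(): the state.
- camera(name): name is "side" or "top" or "wrist"; returns a dict with "image" (420x560x3 uint8, blue, green, red), "range_z" (420x560 float32, mm along the optical axis (not along the pixel's ray), 0 where there is no reading), "fx", "fy", "cx", "cy" (pixels), "cam_to_world" (4x4, takes a point from camera to world coordinates). Camera axes: x right, y up, looking along -z (the intrinsics and any distortion apply to the point x, -y, -z); pixel columns grow to the right and rows downward; lengths in mm; the calibration is good to about 2 mm. A picture is of the moment at which its call begins.
A pose or a line that the arm cannot do raises PlanningError and nothing moves.
- finish_job(): hands the job in; it is judged then, once.
The state is a dict: "time": time; "qpos": joint angles; "qvel": joint speeds; "joint_efforts": joint torques, N m; "eef_pos": TCP position; "tool_rot": TCP orientation; "ft_force": force on the tool from outside, world axes, zero at the start; "torque": the same for the moment, N m; "finger_gap": finger opening in mm; "gripper_force": force on a finger pad.
Only numpy, scipy, OpenCV 4.12 (cv2) and the standard library are available. Lean on these libraries where they do the work, as an engineer would, in place of code of your own. Each camera call takes 0.05 s, during which the arm holds its last target. There are 200 camera calls.

## Working session

There is one attempt and no reset: what is moved stays moved. The work goes in short steps, each a Python script; the robot and the scene stay as the last script left them, time stands still between calls to the robot, and variables do not carry over. Pictures are saved under pics/ and viewed, at most 16 in all, crops included, and the job is handed in when it is done.

```bash
mkdir -p pics; ls; cat > h.py <<'E'
from workcell import *
import numpy as np, cv2
def snap(n,f):
    c=camera(n); cv2.imwrite(f'pics/{f}.png',c['image']); np.savez(f'pics/{f}.npz',**c); return c
def px(c,u,v,z=None):
    """world point of pixel; by depth, or on plane z"""
    d=np.array([(u-c['cx'])/c['fx'],-(v-c['cy'])/c['fy'],-1.0]);T=np.array(c['cam_to_world'])
    if z is None:
        r=float(np.median(c['range_z'][int(v)-1:int(v)+2,int(u)-1:int(u)+2])); return T[:3,:3]@(d*r)+T[:3,3]
    w=T[:3,:3]@d; return T[:3,3]+w*(z-T[2,3])/w[2]
E
python3 - <<'E'
from h import *
for n in('top','side','wrist'):
    c=snap(n,n+'0'); print(n,{k:(v if np.size(v)<20 else 0) for k,v in c.items()})
s=read_state();print(s['tool_rot'],s['time'],grip_point_offset)
E
```

```text
pics
top {'image': 0, 'range_z': 0, 'fx': 412.01894264169823, 'fy': 412.01894264169823, 'cx': 285.66262649709375, 'cy': 210.6364304624181, 'cam_to_world': array([[-9.70389006e-02,  9.72459336e-01, -2.11911047e-01,
         3.88138275e+02],
       [-9.95279205e-01, -9.44585367e-02,  2.22910225e-02,
         6.65285504e+01],
       [ 1.66030551e-03,  2.13073755e-01,  9.77034707e-01,
         9.20886884e+02],
       [ 0.00000000e+00,  0.00000000e+00,  0.00000000e+00,
         1.00000000e+00]])}
side {'image': 0, 'range_z': 0, 'fx': 485.2265609089562, 'fy': 485.2265609089562, 'cx': 278.0210643805776, 'cy': 213.94459815622224, 'cam_to_world': array([[-2.24180525e-01, -6.14764554e-01,  7.56179632e-01,
         1.22299849e+03],
       [ 9.74504997e-01, -1.48669676e-01,  1.68039695e-01,
         1.87239280e+02],
       [ 9.11613243e-03,  7.74572056e-01,  6.32419976e-01,
         5.96548220e+02],
       [ 0.00000000e+00,  0.00000000e+00,  0.00000000e+00,
         1.00000000e+00]])}
wrist {'image': 0, 'range_z': 0, 'fx': 347.4500422869881, 'fy': 347.4500422869881, 'cx': 280.77147609089513, 'cy': 209.84950170607294, 'cam_to_world': array([[ 7.40621808e-01, -6.42568483e-01, -1.96430859e-01,
         4.13505995e+02],
       [ 6.71919600e-01,  7.07463294e-01,  2.19134065e-01,
         4.75560796e+02],
       [-1.84102132e-03, -2.94281212e-01,  9.55717102e-01,
         3.73002920e+02],
       [ 0.00000000e+00,  0.00000000e+00,  0.00000000e+00,
         1.00000000e+00]])}
[[-6.72056312e-01  7.40499841e-01 -5.47687997e-04]
 [ 7.40500042e-01  6.72056085e-01 -5.53801469e-04]
 [-4.20128487e-05 -7.77748757e-04 -9.99999697e-01]] 0.15 -18.700000000000003
```

View pics/top0.png

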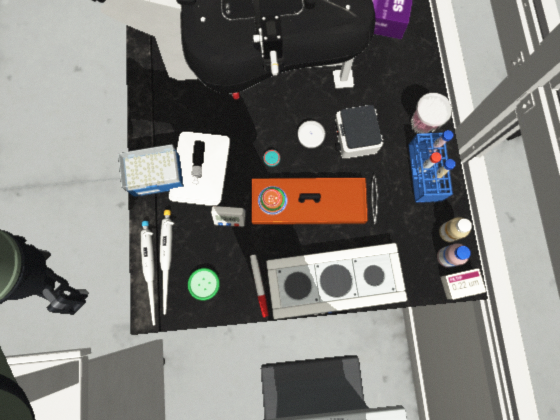

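View pics/side0.png

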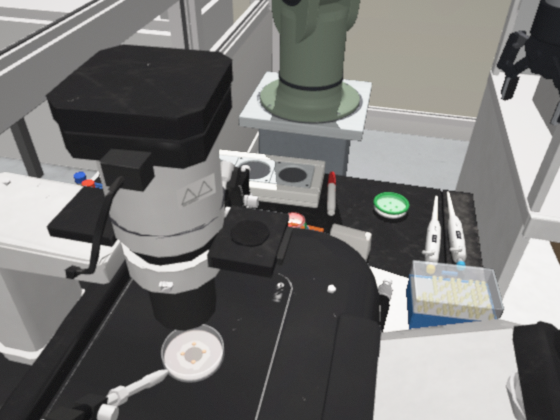

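The top view shows the stack on the left end of the amber cover (272,199), the handle at (310,197), and the block with wells at (298,286), (335,281) and (374,275). Look-alikes: turquoise small dish (272,158), larger green dish (204,283) and a white dish (311,133). The dishes I want are the ones in the stack; I'll confirm that in one enlarged crop.

```bash
python3 - <<'E'
from h import *
c=dict(np.load('pics/top0.npz'))
im=c['image'][145:325,235:415]
cv2.imwrite('pics/crop0.png',cv2.resize(im,(800,600) if 0 else (600,600),interpolation=cv2.INTER_CUBIC)) 
for n,u,v in [('stack',272,199),('coverR',340,200),('handle',310,197),('w1',298,286),('w2',335,281),('w3',374,275),('turq',272,158),('green',204,283)]:
    print(n,px(c,u,v).round(1))
E
```

```text
stack [599.9  73.6  73.3]
coverR [593.9 -76.6  29.6]
handle [598.6  -7.8  64.6]
w1 [415.4  36.1  31.7]
w2 [418.2 -43.6  30.9]
w3 [ 422.7 -128.3   30.4]
turq [711.8  65.2  14.9]
green [442.  237.5  15. ]
```

View pics/crop0.png

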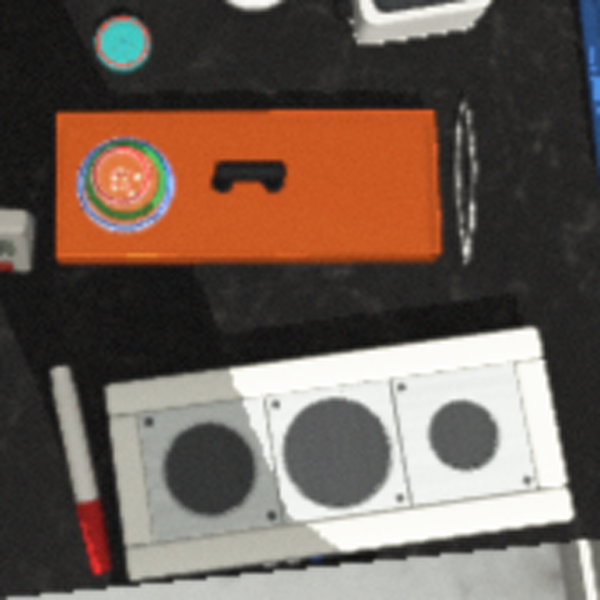

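Confirmed in the crop: the stack is red on green on blue at (125,185). The turquoise dish at (123,42) is separate and is no part of the job. Insert order from left to right is middle (210,468), large (337,452), small (463,435). Next, one wrist view over both.

```bash
cat >> h.py <<'E'
def Rz(a=0.):
    c,s=np.cos(a),np.sin(a)   # tool y along world x turned by a, camera towards +y
    return np.array([[-s,c,0],[c,s,0],[0,0,-1.]])
E
python3 - <<'E'
from h import *
for z in(290,):
    movep([520,-20,z],Rz()); 
c=snap('wrist','w1');s=read_state();print(s['time'],s['eef_pos'],s['qpos'],c['cam_to_world'])
cv2.imwrite('pics/w1b.png',cv2.resize(c['image'],(800,600),interpolation=cv2.INTER_CUBIC))
E
```

```text
1.8417 [520.17438124 -18.69409308 289.71512336] [-0.29306265  0.29942443  0.27392602  1.8115295  -0.09267406  1.04347504
  0.01841494] [[ 9.99996901e-01 -2.44608496e-03  4.62768748e-04  5.21382912e+02]
 [ 2.20121056e-03  9.55621237e-01  2.94589894e-01  5.64429889e+01]
 [-1.16282355e-03 -2.94587962e-01  9.55623660e-01  4.31976380e+02]
 [ 0.00000000e+00  0.00000000e+00  0.00000000e+00  1.00000000e+00]]
```

View pics/w1b.png

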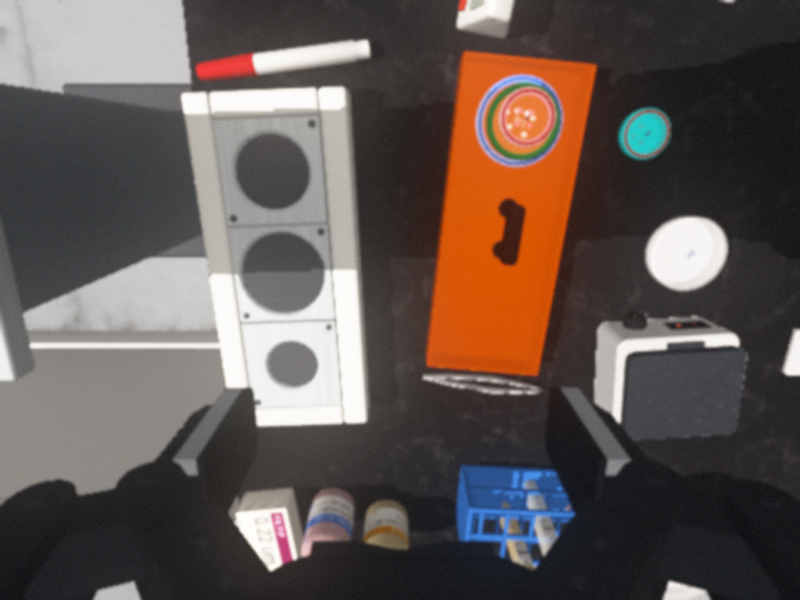

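The wrist view shows everything. In the 800x600 picture: wells middle (272,171), large (283,272), small (292,364); dish rings red (526,115), green (521,121), blue (519,121); handle (512,232). Now an enlarged crop of the stack and the numbers.

```bash
python3 - <<'E'
from h import *
c=dict(np.load('pics/w1.npz'));im=c['image'];k=.7
cv2.imwrite('pics/crop1.png',cv2.resize(im[35:275,290:430],(350*1,600),interpolation=cv2.INTER_CUBIC))
g=im.max(2)
W={}
for n,u,v in[('mid',272,171),('large',283,272),('small',292,364)]:
    u,v=u*k,v*k
    m=(g<(75 if n!='small' else 110)).astype(np.uint8);_,lab,st,ce=cv2.connectedComponentsWithStats(m)
    i=lab[int(v),int(u)];x,y,w,h,a=st[i];u2,v2=x+w/2-.5,y+h/2-.5
    p=px(c,u2,v2,30);e=[px(c,x-.5,v2,30)[0],px(c,x+w-.5,v2,30)[0]]
    print(n,g[int(v),int(u)],st[i],p.round(1),'diam',round(e[1]-e[0],1),'depth z',px(c,u2,v2).round(1));W[n]=p
print(W['mid']-W['large'],W['large']-W['small'])
for n,u,v,z in[('red',526,115,72),('green',521,121,58),('blue',519,121,46),('handle',512,232,64)]:
    print(n,px(c,u*k,v*k,z).round(1),px(c,u*k,v*k).round(1))
for u,v,z in[(461,53,28),(597,66,28),(539,376,0),(427,367,0),(542,360,28),(430,360,28)]: print(px(c,u*k,v*k,z).round(1),px(c,u*k,v*k).round(1))
E
```

```text
mid 74 [ 167  110   48   35 1127] [419.1  30.1  30. ] diam 54.2 depth z [419.2  30.1  30.1]
large 99 [     0      0    560    420 101098] [519.6 -67.   30. ] diam 677.8 depth z [519.5 -76.5  -0.9]
small 125 [    0     0   560   420 87243] [519.6 -67.   30. ] diam 677.8 depth z [519.5 -76.5  -0.9]
[-100.50973205   97.10228618    0.        ] [0. 0. 0.]
red [605.9  77.3  72. ] [605.9  77.3  72.2]
green [606.   74.1  58. ] [603.   73.5  71.2]
blue [607.2  74.7  46. ] [601.6  73.5  71.4]
handle [603.6  -4.   64. ] [603.8  -4.1  63.3]
[565.  122.7  28. ] [ 5.680e+02  1.273e+02 -3.000e-01]
[666.4 114.1  28. ] [666.9 114.3  26.6]
[ 653.1 -152.6    0. ] [ 653.3 -153.    -0.7]
[ 545.9 -143.5    0. ] [ 5.459e+02 -1.435e+02 -1.000e-01]
[ 645.9 -123.5   28. ] [ 654.6 -136.    -0. ]
[ 546.9 -123.8   28. ] [ 546.9 -123.9   27.7]
```

View pics/crop1.png

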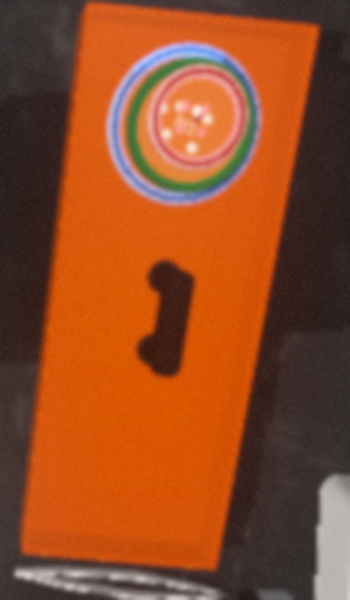

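```bash
python3 - <<'E'
from h import *
c=dict(np.load('pics/w1.npz'));k=.7
C=lambda x,y,z:px(c,290+x/2.5,35+y/2.5,z)
for n,u,v in[('mid',272,171),('large',283.5,272),('small',292,364)]: print(n,px(c,u*k,v*k,30).round(1))
for n,x,y,z in[('red',196.5,117,72),('green',191,124,58),('blue',183.5,123,46),('bar',176,322,64),('TL',85,3,28),('TR',319,25,28),('BR',217,570,28),('BL',22,553,28)]: print(n,C(x,y,z).round(1))
for q in[(196.5,67),(196.5,167),(149,117),(244,117)]: print(C(*q,72).round(1))
for q in[(183,42),(183,204),(107,123),(260,123)]: print(C(*q,46).round(1))
for q in[(191,55),(191,193),(126,123),(256,123)]: print(C(*q,58).round(1))
E
```

```text
mid [419.6  38.   30. ]
large [423.1 -43.5  30. ]
small [ 425. -127.   30.]
red [606.4  76.1  72. ]
green [607.7  74.2  58. ]
blue [607.3  75.2  46. ]
bar [605.9  -5.5  64. ]
TL [566.3 123.6  28. ]
TR [666.  115.3  28. ]
BR [ 643.9 -138.8   28. ]
BL [ 544.2 -129.6   28. ]
[605.   94.1  72. ]
[607.8  57.5  72. ]
[587.9  76.1  72. ]
[624.9  76.1  72. ]
[604.8 106.2  46. ]
[609.4  42.4  46. ]
[575.3  75.1  46. ]
[639.3  75.2  46. ]
[605.8 100.   58. ]
[609.7  47.3  58. ]
[581.3  74.5  58. ]
[634.   74.6  58. ]
```

```bash
python3 - <<'E'
from h import *
A=np.radians(1.9)
movep([606.5,76,105],Rz(A)); wait(.3)
c=snap('wrist','w2');s=read_state();print(s['time'],s['eef_pos'].round(1),s['finger_gap'])
cv2.imwrite('pics/w2b.png',cv2.resize(c['image'],(800,600),interpolation=cv2.INTER_CUBIC))
E
```

```text
3.0917 [606.7  75.8 105.8] 85.17429572682634
```

View pics/w2b.png

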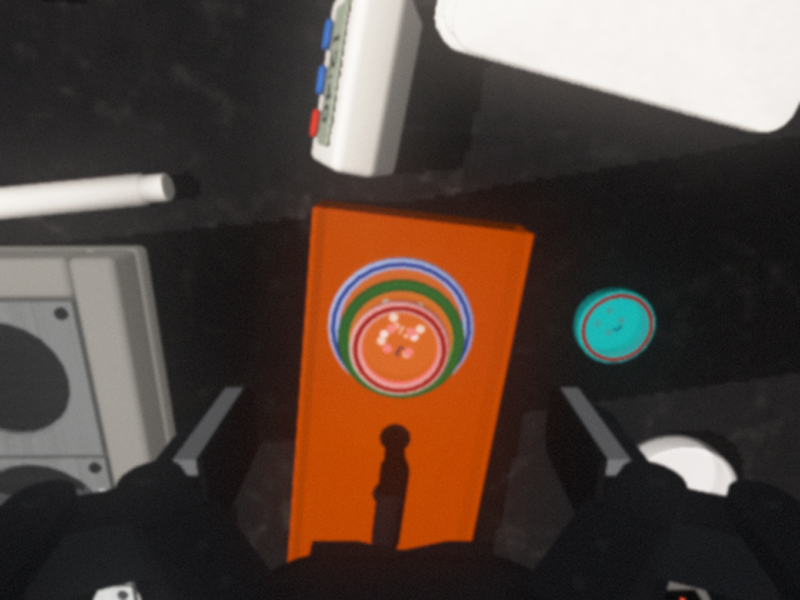

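```bash
python3 - <<'E'
from h import *
c=dict(np.load('pics/w2.npz'));k=.7
for n,u,v,z in[('red',402,346,72),('green',404,337,58),('blue',402,325,46)]: print(n,px(c,u*k,v*k,z).round(1))
for u,v in[(225,405),(232,395),(205,445),(190,465),(575,405),(590,430),(236,400),(565,400),(228,400),(232,420),(225,440),(210,470)]: print(u,v,px(c,u*k,v*k).round(1))
E
```

```text
red [608.3  78.   72. ]
green [609.2  76.2  58. ]
blue [608.4  77.1  46. ]
225 405 [561.6  84.8 132.3]
232 395 [561.6  84.7 126.7]
205 445 [563.4  85.2 151. ]
190 465 [562.1  83.7 156.3]
575 405 [653.   87.9 132.6]
590 430 [652.2  88.3 145.2]
236 400 [564.   85.5 130.8]
565 400 [651.1  88.1 130.3]
228 400 [561.8  85.3 130.5]
232 420 [565.2  83.8 138. ]
225 440 [565.   81.4 143. ]
210 470 [565.1  80.4 153.5]
```

The pads (x 240 and 562) are symmetric about the red lid (402,347), so the aim is good. Now picking the small dish.

```bash
cat >> h.py <<'E'
A=np.radians(1.9)
def shot(f):
    c=snap('wrist',f); cv2.imwrite(f'pics/{f}b.png',cv2.resize(c['image'],(800,600),interpolation=cv2.INTER_CUBIC)); s=read_state()
    print(round(s['time'],1),s['eef_pos'].round(1),round(s['finger_gap'],1),s['ft_force'].round(1)); return c
E
python3 - <<'E'
from h import *
print(movel([606.7,77.5,63],Rz(A),guard=15)); clamp(); s=read_state(); print(s['eef_pos'].round(1),s['finger_gap'],s['gripper_force'])
movel([606.7,77.5,115])
movep([425.3,-126,80],Rz(A)); wait(.2); shot('w3')
E
```

```text
False
[607.1  77.6  64. ] 36.060721284726114 58.531041741371155
5.9 [ 425.9 -125.4   79.9] 35.9 [-0.1  1.7 -0.1]
```

View pics/w3b.png

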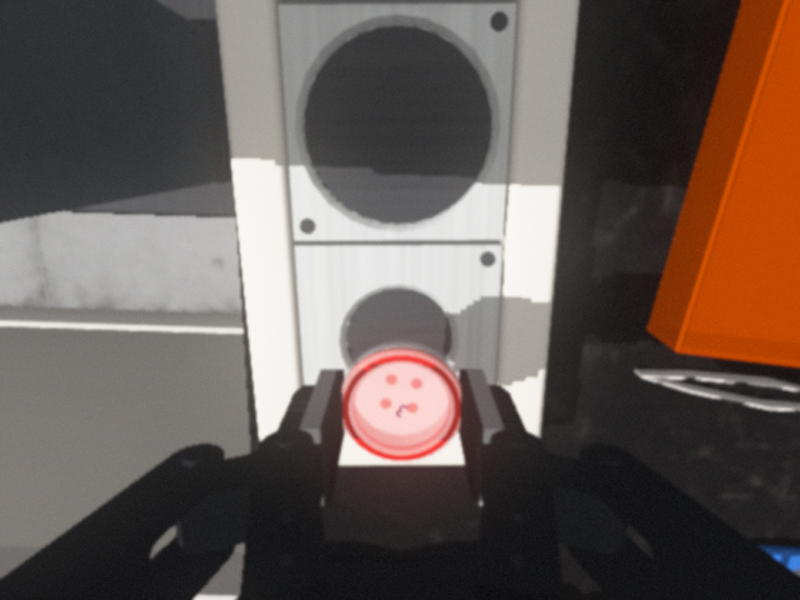

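```bash
python3 - <<'E'
from h import *
c=dict(np.load('pics/w3.npz'));k=.7
for u,v in[(402,375),(402,400),(402,430),(375,405),(430,405),(323,385),(323,400),(480,385),(480,400),(316,374),(468,374)]: print(u,v,px(c,u*k,v*k).round(1))
print('well edges @30'); 
for u,v in[(342,338),(452,338),(397,288),(397,345)]: print(px(c,u*k,v*k,30).round(1))
for u,v in[(344,405),(460,405),(402,349),(402,459),(402,404)]: print('lid@93',px(c,u*k,v*k,90).round(1))
E
```

```text
402 375 [ 427.2 -115.1   87.7]
402 400 [ 427.5 -123.3   87.7]
402 430 [ 427.8 -133.8   87.5]
375 405 [ 419.3 -125.3   87.8]
430 405 [ 436.  -124.7   87.8]
323 385 [ 404.9 -115.2   95.4]
323 400 [ 406.3 -114.9  104.6]
480 385 [ 449.1 -113.6   95.6]
480 400 [ 447.7 -113.3  104.9]
316 374 [ 392.4 -141.8   33.9]
468 374 [ 446.7 -113.7   88.3]
well edges @30
[ 402.7 -126.9   30. ]
[ 448.4 -125.3   30. ]
[ 424.9 -104.6   30. ]
[ 425.7 -129.2   30. ]
lid@93 [ 410.2 -124.4   90. ]
lid@93 [ 444.8 -123.2   90. ]
lid@93 [ 426.8 -105.8   90. ]
lid@93 [ 428.1 -142.4   90. ]
lid@93 [ 427.5 -123.4   90. ]
```

```bash
python3 - <<'E'
from h import *
movel([424.3,-128,50],Rz(A)); print(movel([424.3,-128,35.5],max_speed=40,guard=6)); shot('w4')
E
```

```text
True
6.7 [ 424.6 -127.9   35.8] 35.6 [-0.5  1.1 11.5]
```

View pics/w4b.png

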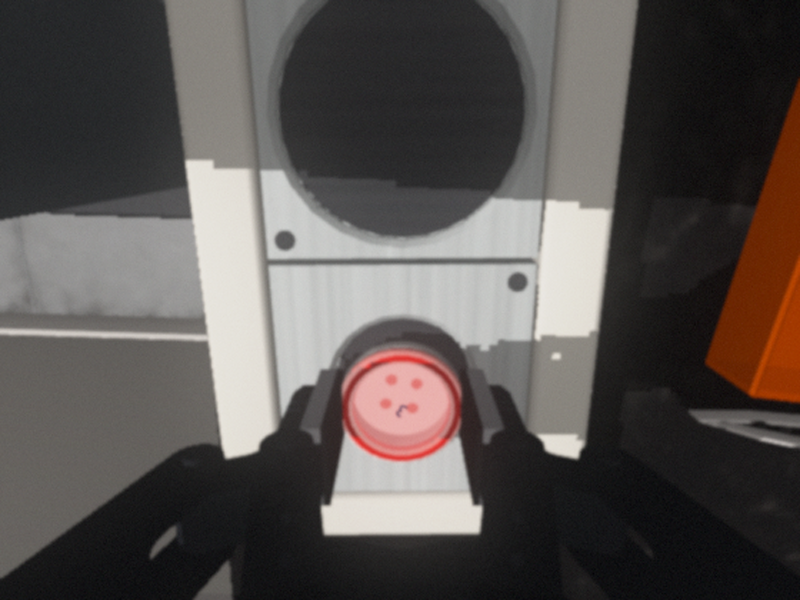

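Held dish is on the floor of the small well (TCP 35.8, underside about 30), centred with the lid at (402,405). Releasing and going for the middle dish.

```bash
python3 - <<'E'
from h import *
open_gripper(); movel([424.3,-128,100]); c=snap('wrist','w5')
r=c['range_z'];H,Wd=r.shape;vv,uu=np.mgrid[:H,:Wd]
d=np.stack([(uu-c['cx'])/c['fx']*r,-(vv-c['cy'])/c['fy']*r,-r],-1)@c['cam_to_world'][:3,:3].T+c['cam_to_world'][:3,3]
m=(r>0)&(abs(d[...,2]-44)<3)&(abs(d[...,0]-425)<40)&(abs(d[...,1]+127)<40);q=d[m]
print(len(q),q.mean(0).round(1),np.percentile(q[:,2],[2,50,98]).round(1),np.percentile(q[:,:2],[1,99],axis=0).round(1))
movep([607,76.5,95],Rz(A)); wait(.2); shot('w6')
E
```

```text
2999 [ 425.4 -128.    43.5] [42.1 43.5 44.8] [[ 407.3 -146.6]
 [ 443.5 -110.2]]
9.2 [606.9  75.4  95.2] 85.7 [-0.2  0.3  0. ]
```

View pics/w6b.png

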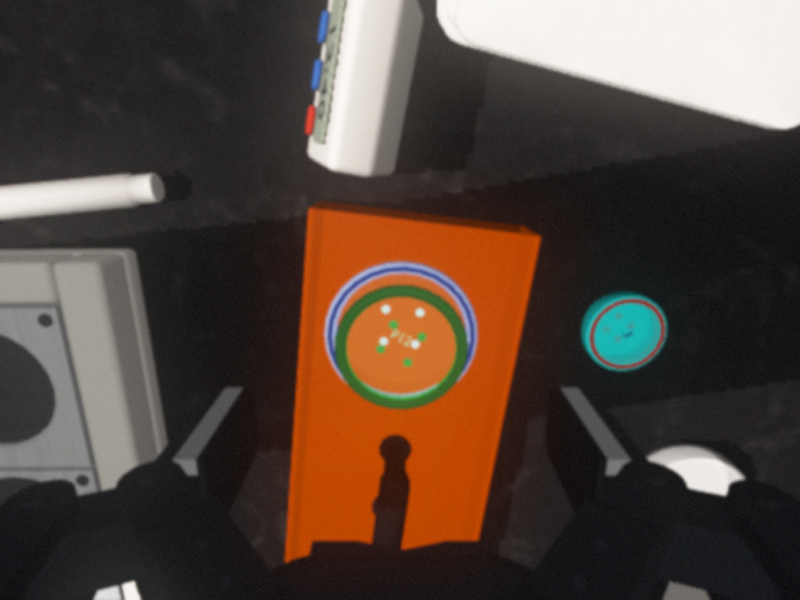

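Green lid at (402,347) is centred between the pads at 240 and 562, with the blue lid below. The small dish is level in its well. Picking the middle dish.

```bash
python3 - <<'E'
from h import *
print(movel([606.9,77,48.5],Rz(A),guard=15)); clamp(); s=read_state(); print(s['eef_pos'].round(1),s['finger_gap'],s['gripper_force'])
movel([606.9,77,110])
movep([419,36.5,75],Rz(A)); wait(.2); c=shot('w7')
r=c['range_z'];H,Wd=r.shape;vv,uu=np.mgrid[:H,:Wd]
d=np.stack([(uu-c['cx'])/c['fx']*r,-(vv-c['cy'])/c['fy']*r,-r],-1)@c['cam_to_world'][:3,:3].T+c['cam_to_world'][:3,3]
m=(abs(d[...,2]-84)<4)&(abs(d[...,0]-420)<23)&(abs(d[...,1]-37)<35);q=d[m]
print(len(q),q.mean(0).round(1),np.percentile(q,[2,98],axis=0).round(1),np.linalg.lstsq(np.c_[q[:,:2]-q[:,:2].mean(0),np.ones(len(q))],q[:,2],rcond=None)[0])
E
```

```text
False
[607.5  77.1  50. ] 49.81102935262699 59.132346510887146
11.7 [419.5  36.6  74.8] 49.5 [0.8 0.9 0.4]
9433 [420.3  35.2  81.5] [[398.6  11.2  80.2]
 [441.6  58.2  83. ]] [-3.36317476e-03  7.49774582e-04  8.14535529e+01]
```

View pics/w7b.png

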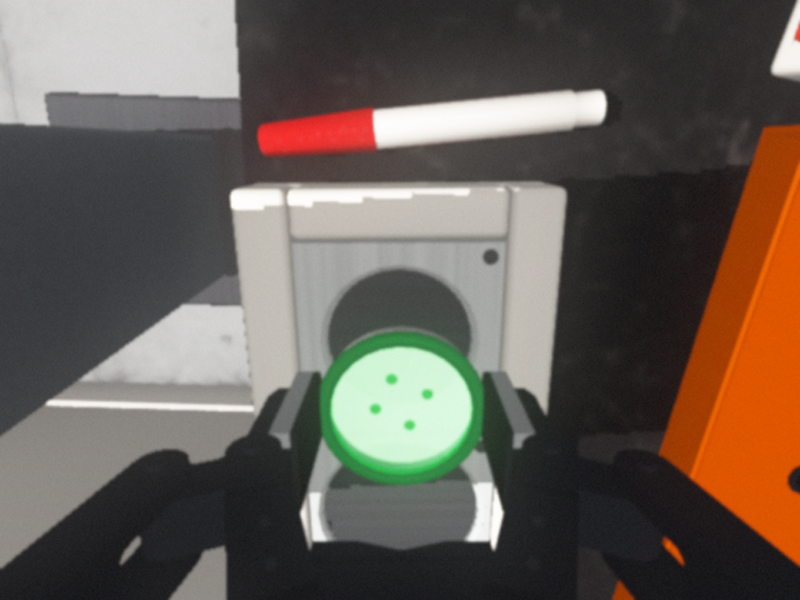

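```bash
python3 - <<'E'
from h import *
c=dict(np.load('pics/w7.npz'));k=.7
for u,v in[(328,335),(472,335),(400,268)]: print('well',px(c,u*k,v*k,30).round(1))
for u,v in[(320,407),(485,407),(402,331),(402,484)]: print('dish',px(c,u*k,v*k,81.5).round(1))
E
```

```text
well [391.2  38.2  30. ]
well [449.2  40.2  30. ]
well [419.3  66.9  30. ]
dish [396.   34.8  81.5]
dish [446.5  36.5  81.5]
dish [420.3  60.4  81.5]
dish [422.    7.8  81.5]
```

```bash
cat >> h.py <<'E'
def cloud(c):
    r=c['range_z'];H,Wd=r.shape;vv,uu=np.mgrid[:H,:Wd]
    return np.stack([(uu-c['cx'])/c['fx']*r,-(vv-c['cy'])/c['fy']*r,-r],-1)@c['cam_to_world'][:3,:3].T+c['cam_to_world'][:3,3]
def patch(d,x,y,z,dx,dy,dz):
    q=d[(abs(d[...,2]-z)<dz)&(abs(d[...,0]-x)<dx)&(abs(d[...,1]-y)<dy)]
    print(len(q),q.mean(0).round(1),np.percentile(q,[1,99],axis=0).round(1).tolist(),np.linalg.lstsq(np.c_[q[:,:2]-q[:,:2].mean(0),np.ones(len(q))],q[:,2],rcond=None)[0].round(4)); return q
E
python3 - <<'E'
from h import *
movel([418.8,39.3,46],Rz(A)); print(movel([418.8,39.3,33.8],max_speed=40,guard=6)); s=read_state();print(s['eef_pos'].round(1),s['ft_force'].round(1))
E
```

```text
True
[419.2  39.4  34. ] [-0.8 -0.2 10.8]
```

Seated (TCP 34.0). Release, check by depth, and go to the large dish.

```bash
python3 - <<'E'
from h import *
open_gripper(); movel([418.8,39.3,95]); c=snap('wrist','w8'); patch(cloud(c),419.5,38,42,35,35,3)
movep([607.4,76.5,90],Rz(A)); wait(.2); c=shot('w9'); patch(cloud(c),607,76,45.5,40,40,4)
E
```

```text
5487 [420.1  37.5  40.7] [[395.5, 12.7, 39.2], [444.6, 61.5, 42.5]] [-1.20000e-03 -2.00000e-04  4.07262e+01]
14.5 [606.9  76.4  90.2] 85.4 [-0.1 -0.2 -0.4]
8924 [607.5  76.5  45.4] [[577.9, 45.6, 43.6], [637.3, 105.5, 46.9]] [-6.0000e-04 -3.4000e-03  4.5447e+01]
```

View pics/w9b.png

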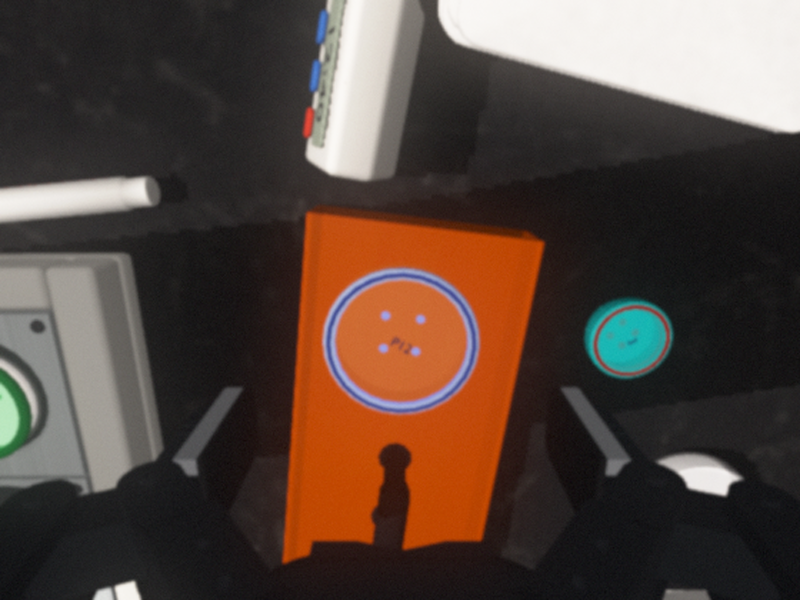

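Middle dish is level in its well; the blue lid (401,341) is centred between the pads. Picking the large dish.

```bash
python3 - <<'E'
from h import *
print(movel([607.1,76.6,30.5],Rz(A),guard=15)); clamp(); s=read_state(); print(s['eef_pos'].round(1),s['finger_gap'],s['gripper_force'])
movel([607.1,76.6,105])
movep([422,-43.5,80],Rz(A)); wait(.2); c=shot('w10')
patch(cloud(c),422,-43,93,29,40,5)
E
```

```text
False
[607.8  76.7  32.1] 61.25956018684869 61.88573777675629
17.2 [422.5 -43.1  79.8] 61.2 [ 0.1 -0.  -0.3]
15897 [422.7 -42.2  93.1] [[394.0, -73.8, 89.8], [450.1, -13.6, 94.6]] [-6.60000e-03 -8.40000e-03  9.30913e+01]
```

View pics/w10b.png

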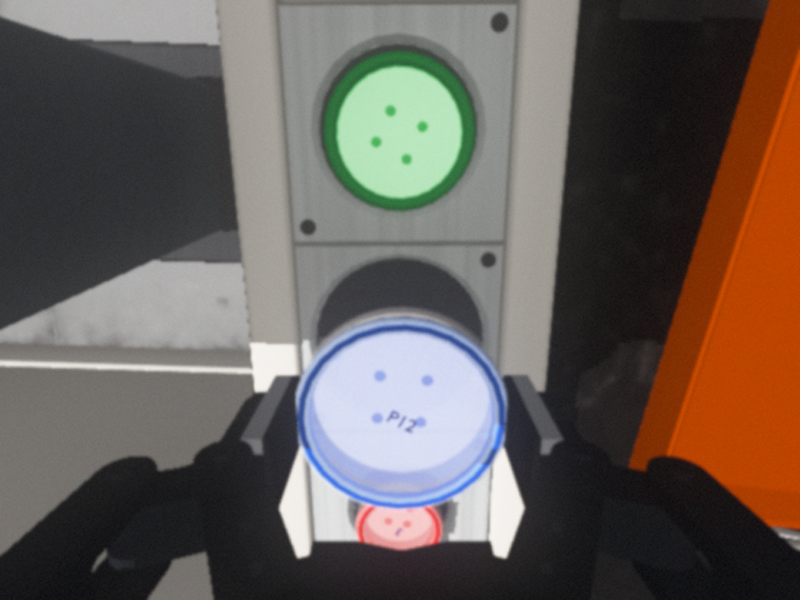

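```bash
python3 - <<'E'
from h import *
c=dict(np.load('pics/w10.npz'));k=.7
W=[px(c,u*k,v*k,30) for u,v in[(317,330),(483,330),(400,259)]]
D=[px(c,u*k,v*k,93) for u,v in[(297,412),(507,412),(402,317),(402,507)]]
print(np.round(W,1),np.round(D,1))
wy=W[2][1]-(W[1][0]-W[0][0])/2; dy=(D[2][1]+D[3][1])/2; print(wy,dy)
y=-43.1+wy-dy; print('tool y',y); assert abs(y+43.1)<6
movel([421.7,y,46],Rz(A)); print(movel([421.7,y,32.5],max_speed=40,guard=6)); s=read_state();print(s['eef_pos'].round(1),s['ft_force'].round(1),s['time'])
E
```

```text
[[389.  -41.4  30. ]
 [457.5 -39.1  30. ]
 [422.3 -10.4  30. ]] [[393.4 -43.1  93. ]
 [454.8 -41.   93. ]
 [423.1 -12.7  93. ]
 [425.2 -75.4  93. ]]
-44.600672035597384 -44.08215207270774
tool y -43.61851996288965
True
[421.5 -43.6  33.6] [-2.7  0.3  5.3] 17.9083
```

```bash
python3 - <<'E'
from h import *
open_gripper(); movel([421.7,-43.6,120]); c=snap('wrist','w11');d=cloud(c); patch(d,422,-44,48,38,38,3)
B=np.radians(-5)
movep([605.7,-6,120],Rz(B)); wait(.2); c=shot('w12');d=cloud(c); patch(d,605.7,-6,64,25,40,4);
q=patch(d,605,-6,28,60,140,3)
E
```

```text
7039 [423.2 -44.   47.5] [[393.4, -74.8, 45.9], [453.0, -15.0, 48.9]] [-1.10000e-03 -4.00000e-04  4.74603e+01]
20.1 [605.2  -6.3 120.2] 85.2 [-0.3  0.2  0. ]
1364 [605.3  -5.   62.9] [[598.1, -27.6, 60.1], [612.3, 15.7, 64.9]] [ 5.00000e-03 -6.40000e-03  6.28829e+01]
48528 [606.9  13.6  27.6] [[552.0, -129.8, 26.0], [660.4, 119.8, 29.1]] [-9.00000e-04 -2.00000e-04  2.75595e+01]
```

View pics/w12b.png

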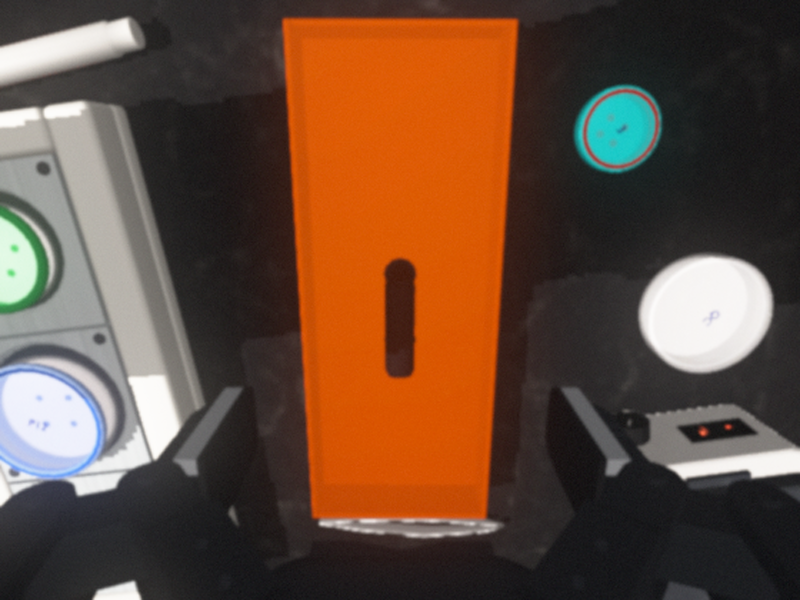

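The cover is aligned in view and the handle at (400,318) is midway between the pads; all dishes are level in their wells. Lifting the cover over.

```bash
python3 - <<'E'
from h import *
B=np.radians(-5)
print(movel([605.4,-6,37.5],Rz(B),guard=15)); clamp(); s=read_state(); print(s['eef_pos'].round(1),s['finger_gap'],s['gripper_force'])
movel([605.4,-6,145],max_speed=100); s=read_state(); print(s['finger_gap'],s['ft_force'].round(1),s['torque'].round(2))
movel([422,-44.5,145],Rz(A),max_speed=110); movel([422,-44.5,85],max_speed=80); wait(.3); shot('w13')
E
```

```text
False
[605.5  -6.   37.8] 11.934144110372685 59.00266170501709
12.194828800746258 [-0.5  0.5 -3.2] [ 0.01 -0.02 -0.  ]
25.8 [422.1 -44.5  85.2] 12.0 [ 0.5  0.8 -2.3]
```

View pics/w13b.png

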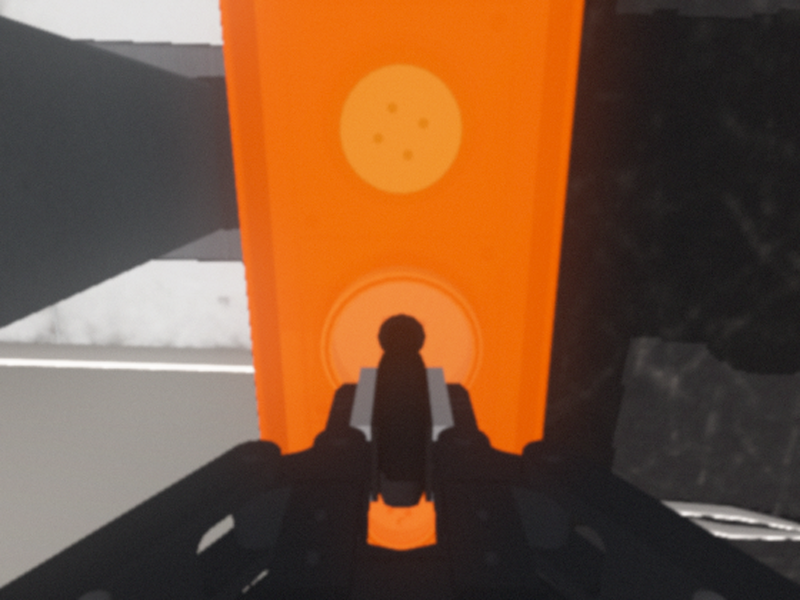

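The cover hangs centred over the dishes (middle dish visible at (401,128), cover edges about 235 and 570). Lowering.

```bash
python3 - <<'E'
from h import *
print(movel([422,-44.5,70],max_speed=30,guard=6)); s=read_state();print(s['eef_pos'].round(1),s['ft_force'].round(1))
open_gripper(); movel([422,-44.5,150]); movep([520,-20,290],Rz()); wait(.3); c=shot('w14'); d=cloud(c)
q=patch(d,422,-44,62,60,150,3); print(s['time'])
E
```

```text
True
[422.  -44.4  71.7] [-3.3  0.8 14.4]
28.7 [519.7 -20.1 289.6] 85.5 [-0.3 -0.  -0.1]
19306 [423.9 -28.4  61.6] [[372.6, -168.1, 59.8], [472.6, 80.4, 63.4]] [-1.20000e-03 -3.00000e-04  6.16138e+01]
26.2167
```

View pics/w14b.png

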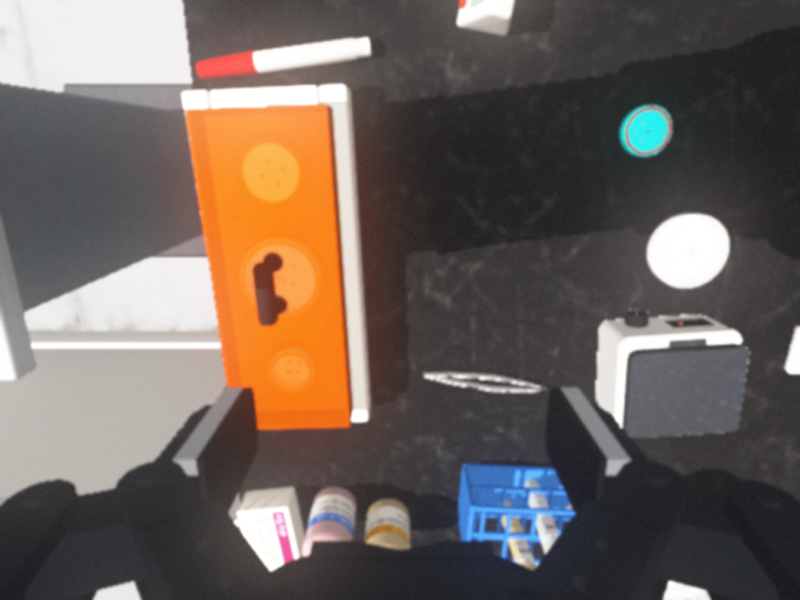

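The cover lies flat: its top is at z ≈ 61.6, where 62 is expected. It sits lengthwise over all three dishes, and nothing else has been disturbed. Handing in.

```bash
python3 -c "
from workcell import *
print(finish_job())"
```

```text
the job is handed in; nothing more can be done
None
```

I handed the job in at about 29 s on the robot's clock: all three dishes sit level in their own wells, placed small, middle, then large, with the amber cover flat on the deck over them; no verdict was returned.

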